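# Release the ratchet tray stop and slide it back

### The arm

A 7-joint arm with a two-finger parallel gripper is mounted at the origin on the work surface. World frame = base frame: x ahead of the robot, y to its left, z up, the work surface at z = 0. Lengths are in m, angles in degrees, forces in N, time in s.
With the tool pointing down it reaches from about 0.425 to 0.875 m from the base axis. Payload 4.7 kg.
Tool frame: the origin (TCP) lies on the centre line of the jaws, within the pads' length; the fingertips stand 8 mm ahead of it and the grasp point (between the pads) lies 11 mm behind it; z points along the fingers, y is the line along which they close (so a half turn about z gives the same grasp; the last joint's range is limited). The gripper opens to 87 mm and grips with 3 to 60 N. Pads are 19 mm wide; open, the fingers measure 117 mm over their backs; the gripper's body (75 mm by 190 mm) begins 51 mm behind the grasp point.
Start: joints at [-76.312, 18.392, -4.016, 83.108, 1.295, 78.541, -3.26], TCP at [0.145, 0.634, 0.197] pointing down, gripper open.
Joint ranges: [-163.93, 163.93], [-17.29, 119.83], [-79.2, 71.16], [3.27, 140.29], [-89.18, 269.18], [5.43, 117.66], [-154.24, 154.24]. Speed limits (degrees/s): [147.25, 147.25, 180, 180, 180, 180, 180].

### API

Orientations are given as [roll, pitch, yaw] about the fixed x, y, z axes, in that order (R = Rz(yaw) Ry(pitch) Rx(roll)).
In Python, from workcell import env, vision, sign_off gives the robot as it stands. The module is installed in compiled form; this text tells all that it offers.
- The arm moves only by the shell command python3 -m inch 'ROWS' [OPENING] [FORCE]. ROWS is JSON, a list of rows, each an object of numbers: "tx", "ty", "tz": the shift along the tool's x, y, z in mm; "wx", "wy", "wz": the turn, a rotation vector about the tool's x, y, z in degrees. In form: [{"tx": .., "ty": .., "tz": .., "wx": .., "wy": .., "wz": ..}, ...]. A call has 1 to 8 rows; each row is the pose to reach, as a shift and turn from the pose commanded when the call began, along the tool's axes at that moment; what a row does not reach only later rows make up. A row lasts 1/10 s, in which the tool goes at most 50 mm and 8.59 degrees, less where a joint would pass 70% of its speed; a pose out of reach is approached as far as the arm can. A call with a gripper value outside its range is refused whole. OPENING is the opening in per cent of the stroke, from 0 (shut) to 100 (fully open), set as the call begins (- or left out, the last holds). The fingers move at their own pace and stop on an object; FORCE is the grip in N (left out, the last holds). Time passes only in rows, so rows that repeat a pose let the fingers close. It gives the time, the measured TCP pose, the force, the opening and the grip force at its end, in the units of the state.
- env.get_obs(): the state, without advancing time (a new reading comes with each control period).
- vision.read_camera(name): name is "scene" or "top" or "wrist"; returns a dict with "pixels" (480x640x3 uint8, red, green, blue), "camera_matrix" (3x3 intrinsics, pixels), "k1" (the pictures are not rectified: a ray, as slopes to the right and down, at radius r is drawn at 1 + k1 r^2 times it, then the intrinsics apply), "view" (4x4, takes a point from world to camera coordinates); the wrist camera has in their place "T_tool_cam" (4x4, takes a point from camera to tool coordinates, whose origin is the TCP and whose axes are the flange's). Camera axes: x right, y up, looking along -z (the intrinsics and any distortion apply to the point x, -y, -z); pixel columns grow to the right and rows downward; lengths in m; the calibration is good to about 2 mm. A picture is of the moment at which its call begins: read the wrist's pose just before it. There is no depth.
- sign_off(): hands the job in; it is judged then, once.
The state is a dict: "time": time; "joint_positions": joint angles; "joint_vel": joint speeds; "joint_efforts": joint torques, N m; "position": TCP position; "ee_rot": TCP orientation; "contact_force": force on the tool from outside, world axes, zero at the start; "wrist_torque": the same for the moment, N m; "width": finger opening in m; "grasp_force": force on a finger pad.
Only numpy, scipy, OpenCV 4.12 (cv2) and the standard library are available. Lean on these libraries where they do the work, as an engineer would, in place of code of your own. Each camera call takes 0.05 s, during which the arm holds its last target. There are 200 camera calls.

### The job

Make room in the seed-tray bay for another tray: with the fingertips press the ratchet release on top of the sliding jaw and, keeping it pressed, push the jaw gently along its bar, away from the plug tray, until it stands against the end collar; then let go. This is pressing and pushing only: the plug tray and the pots, tin, bottle and other loose things around it stay where they are, neither lifted nor shifted.

Things in the scene. Friction and masses are not known exactly. Their poses are not given: they have to be found in the camera images.
- tray_bay: fixed bay, its place and yaw vary: aluminium base sheet 210 x 460 mm, 8 thick; origin at the centre of its underside, z up, +y is the way the jaw is pushed. A steel bar, teeth on its far side, runs along y at x = +70 mm, top 42 mm above the table, with end blocks 50 high at its ends. On the robot's side of the bar is the bay floor, with a fence at its -y end
- jaw (a joint): travel of the sliding jaw, m: 0 at the start, + along the bay's +y, away from the plug tray; 95 to 150 mm to the collar. A black carriage on the bar, 69 mm long, 62 wide, roof 57 high, with an aluminium cross plate (56 high) over the bay floor at its tray end. About 2.5 N of friction; stays where left. A pawl stops it from going to +y unless the release is pressed
- release (a joint): how far the release is pressed, m: 0 out, 0.010 fully down. It goes straight down on a spring (3 N at first, 6 N fully down) and comes up when let go. The pawl is clear of the teeth from about 0.006 on: hold it further down than that all the way while pushing
- release_top (a point): centre of the top face of the release, a grey ribbed cap 50 mm (bay x) by 34 mm (bay y) on the carriage roof; the top is level, 72 mm above the table when out, 62 when fully down. Moves with it; axes as the bay's
- push_face (a point): centre of the face to push on: an upright black wall on the carriage, 52 mm wide (bay x), 12 thick, top 94 mm above the table. The face looks to the bay's -y, over the release, 22 mm in +y from the release's centre (5 mm past the cap's edge): a fingertip standing on the pressed cap pushes the jaw by it. Axes as the bay's
- jaw_end (a point): point on the carriage's +y end, over the bar's middle, 52 mm above the table: the end that meets the collar; axes as the bay's
- collar_face (a point): matching point, 52 mm above the table, on the near face of the end collar, an aluminium block 50 x 14 x 48 mm (top 58 above the table) fixed on the bar at a place that varies. Its distance from jaw_end along the bay's y is what is left to travel; home is when they meet
- plug_tray: loose black plug tray of 4 x 4 cells, 126 x 145 x 45 mm, lying in the bay between fence and jaw; origin at the centre of its underside; to be left alone
- pot_near: a small terracotta pot 72 mm across, 65 high, standing on the bay floor at its +y end, outside the jaw's path; origin at the centre of its underside; to be left alone
- pot_far: a small terracotta pot 68 mm across, 62 high, beyond the bar; origin at the centre of its underside; to be left alone
- seed_tin: a steel tin 60 mm across, 75 high, beyond the bar; origin at the centre of its underside; to be left alone
- feed_bottle: a white plastic bottle 60 mm across, 160 high, off the fence end of the bay; origin at the centre of its underside; to be left alone
- dibber: a turned wooden dibber standing on its knob, 34 mm across, 105 high, standing beside that pot on the bay floor, outside the jaw's path; origin at the centre of its underside; to be left alone
- six_pack: a loose black six-cell tray, 100 x 140 x 50 mm, off the bay's other end; origin at the centre of its underside; to be left alone
- label_cup: a white cup 64 mm across, 75 high, beyond the bar; origin at the centre of its underside; to be left alone

How it is judged:
By the outcome, as a careful person would: the job done as asked, in the order asked, and still so for the second after the job is handed in, with the robot touching nothing.
It also fails if it takes over 35 s, if anything falls off the work surface, if the arm or the gripper's body presses on something with over 40 N, if the wrist force passes 120 N, or if a joint passes its speed limit or range.

## Working session

There is one attempt and no reset: what is moved stays moved. The work goes in short steps, Python scripts to look and compute and a shell command to move; the robot and the scene stay as the last step left them, time stands still between calls to the robot, and variables do not carry over. Pictures are saved under pics/ and viewed, at most 10 in all, crops included, and the job is handed in when it is done.

```bash
mkdir -p pics; cat > h.py <<'E'
import numpy as np, cv2
from workcell import env, vision
from scipy.spatial.transform import Rotation as R
def snap(n,f=None):
    o=env.get_obs(); c=vision.read_camera(n)
    if f: cv2.imwrite(f,c["pixels"][:,:,::-1])
    if n=="wrist":
        T=np.eye(4);T[:3,:3]=R.from_euler('xyz',o["ee_rot"],degrees=True).as_matrix();T[:3,3]=o["position"]
        c["view"]=np.linalg.inv(T@c["T_tool_cam"])
    np.savez("cam_%s.npz"%n,K=c["camera_matrix"],k1=c["k1"],view=c["view"],img=c["pixels"])
    return o
def locate(n,uv,z):
    """pixels -> world points on plane z"""
    d=np.load("cam_%s.npz"%n);K=d["K"];V=np.linalg.inv(d["view"]);out=[]
    uv=np.array(uv,float).reshape(-1,1,2)
    s=cv2.undistortPoints(uv,K,np.array([float(d["k1"]),0,0,0]))[:,0]
    for (a,b),zz in zip(s,np.broadcast_to(z,len(s))):
        r=V[:3,:3]@[a,-b,-1];p=V[:3,3];out.append(p+r*(zz-p[2])/r[2])
    return np.array(out)
def project(n,P):
    d=np.load("cam_%s.npz"%n);V=d["view"];P=np.atleast_2d(P)@V[:3,:3].T+V[:3,3]
    P=P*[1,-1,-1]
    return cv2.projectPoints(P,np.zeros(3),np.zeros(3),d["K"],np.array([float(d["k1"]),0,0,0]))[0][:,0]
E
python3 -c "
from h import *
print(snap('top','pics/top.png'));snap('scene','pics/scene.png')
print(np.linalg.inv(np.load('cam_top.npz')['view']).round(3))"
```

```text
{'time': 0.0, 'joint_positions': array([-76.31288387,  18.43998823,  -4.01642871,  83.174289  ,
         1.29782068,  78.53788315,  -3.26034595]), 'joint_vel': array([-0.05378132,  0.0147765 , -0.05229013, -0.08458926,  0.00162146,
       -0.01359675,  0.0049591 ]), 'joint_efforts': array([-1.99664532e-05, -4.91283381e+01, -4.04036539e-01, -3.12524128e+01,
       -6.41645584e-02,  4.36808739e-02,  1.55156176e-04]), 'position': array([0.144814  , 0.63306913, 0.19545651]), 'ee_rot': array([-1.79893239e+02,  8.02872274e-03,  1.67123696e+02]), 'contact_force': array([-0.42565822,  0.49315881,  0.18439379]), 'wrist_torque': array([-0.0038331 ,  0.0136482 , -0.00428155]), 'grasp_force': 0.0, 'width': 0.0873888342116933}
[[-2.000e-03  9.840e-01 -1.790e-01  3.600e-01]
 [-1.000e+00 -2.000e-03 -1.000e-03 -1.300e-02]
 [-1.000e-03  1.790e-01  9.840e-01  1.466e+00]
 [ 0.000e+00  0.000e+00  0.000e+00  1.000e+00]]
```

View pics/top.png

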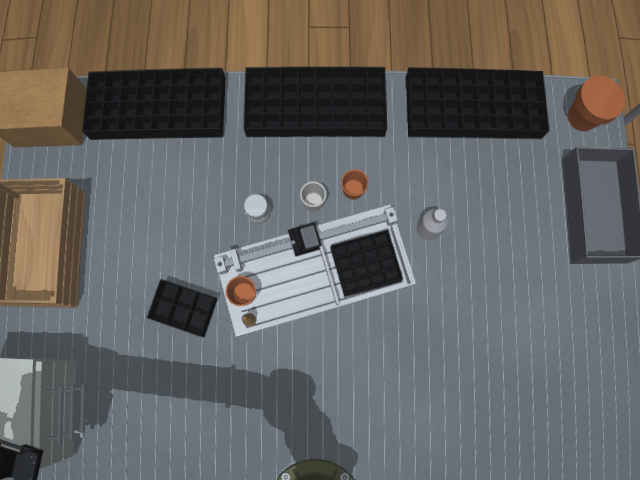

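View pics/scene.png

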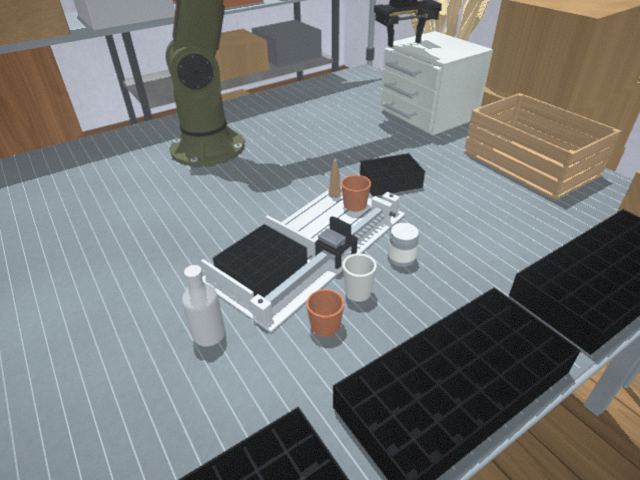

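The bay is in the middle of the top image, with corners near (214,255), (391,206), (414,282) and (236,334). The carriage is at about (304,237) and the collar near (236,257), and the jaw travels to image left. Next I'll enlarge that area.

```bash
python3 -c "
from h import *
i=cv2.imread('pics/top.png')[190:345,205:425]
cv2.imwrite('pics/topc.png',cv2.resize(i,None,fx=3.6,fy=3.6,interpolation=cv2.INTER_CUBIC))"
```

```text
(no output)
```

View pics/topc.png

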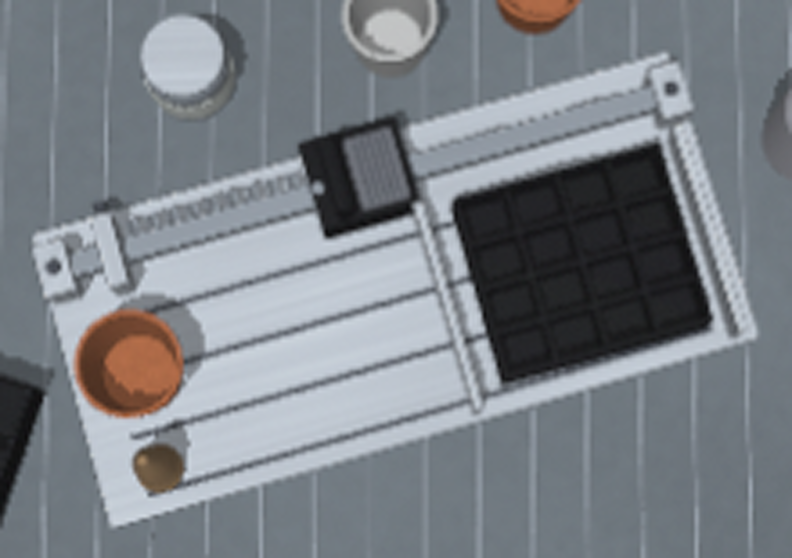

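```bash
cat > m.py <<'E'
from h import *
c=lambda L:np.array(L)/3.6+[205,190]-.36
b=locate('top',c([(33,237),(668,53),(757,335),(112,525)]),.008)
ctr=b.mean(0); d=(b[0]-b[1])+(b[3]-b[2]); yaw=np.degrees(np.arctan2(-d[0],d[1]))
print(b.round(3),ctr.round(4),'yaw',yaw, np.linalg.norm(b[0]-b[1]),np.linalg.norm(b[1]-b[2]))
Rb=R.from_euler('z',yaw,degrees=True).as_matrix()
cap=locate('top',c([(345,137),(398,122),(414,200),(362,213)]),.072)
col=locate('top',c([(118,212),(131,283)]),.058)
print('cap bay',((cap-ctr)@Rb).round(4),'\n',cap.mean(0),((cap.mean(0)-ctr)@Rb)); print('collar bay',((col-ctr)@Rb).round(4))
o=env.get_obs(); print(o['position'],o['ee_rot'],'tool axes\n',R.from_euler('xyz',o['ee_rot'],degrees=True).as_matrix().round(3))
E
python3 m.py
```

```text
[[ 0.6    0.251  0.008]
 [ 0.729 -0.189  0.008]
 [ 0.531 -0.245  0.008]
 [ 0.403  0.193  0.008]] [0.5659 0.0025 0.008 ] yaw 16.34867332629556 0.45872610379497913 0.20605000085110445
cap bay [[ 0.0955  0.0051  0.064 ]
 [ 0.0953 -0.0314  0.064 ]
 [ 0.042  -0.0267  0.064 ]
 [ 0.0433  0.0085  0.064 ]] 
 [0.63533746 0.01128575 0.072     ] [ 0.06904457 -0.01114241  0.064     ]
collar bay [[0.0924 0.1638 0.05  ]
 [0.0439 0.1679 0.05  ]]
[0.14480263 0.63310514 0.19555144] [-1.79900656e+02  5.90829846e-03  1.67121096e+02] tool axes
 [[-0.975  0.223 -0.   ]
 [ 0.223  0.975 -0.002]
 [-0.    -0.002 -1.   ]]
```

Bay yaw is about 16.3° and the release top is near (0.635, 0.011). I'll close the fingers and move across at height, turning the tool about +60.8° so its narrow side lies along the bay's y.

```bash
python3 -m inch '[{"tx":-8,"ty":-6,"wz":1},{"tx":-27,"ty":-22,"wz":3},{"tx":-59,"ty":-47,"wz":7},{"tx":-94,"ty":-75,"wz":11},{"tx":-129,"ty":-103,"wz":15},{"tx":-164,"ty":-131,"wz":19},{"tx":-199,"ty":-159,"wz":23},{"tx":-234,"ty":-187,"wz":27}]' 0 20
cat > go.py <<'E'
import sys
from h import *
t=np.array([float(a) for a in sys.argv[1:4]]);yw=float(sys.argv[4])
o=env.get_obs();M=R.from_euler('xyz',o['ee_rot'],degrees=True);T=R.from_euler('xyz',[180,0,yw],degrees=True)
print('t',o['time'],'pos',o['position'].round(4),'rot',o['ee_rot'].round(2),'F',o['contact_force'].round(1),'w',o['width'])
print('shift mm',(M.inv().apply(t-o['position'])*1000).round(1),'turn',(M.inv()*T).as_rotvec(degrees=True).round(2))
E
python3 go.py .6334 .018 .197 106.35
```

```text
t 0.1 pos [0.1448 0.6331 0.1956] rot [-1.7990e+02  1.0000e-02  1.6712e+02] F [0.1 0.2 0.3] w 0.08730211355877489
shift mm [-6.134e+02 -4.907e+02 -5.000e-01] turn [-9.000e-02  6.000e-02  6.077e+01]schema error: expected keys tx, ty, tz, wx, wy, wz
```

All six keys are required in every row.

```bash
python3 -m inch '[{"tx":-8,"ty":-6,"tz":0,"wx":0,"wy":0,"wz":1},{"tx":-27,"ty":-22,"tz":0,"wx":0,"wy":0,"wz":3},{"tx":-59,"ty":-47,"tz":0,"wx":0,"wy":0,"wz":7},{"tx":-94,"ty":-75,"tz":0,"wx":0,"wy":0,"wz":11},{"tx":-129,"ty":-103,"tz":0,"wx":0,"wy":0,"wz":15},{"tx":-164,"ty":-131,"tz":0,"wx":0,"wy":0,"wz":19},{"tx":-199,"ty":-159,"tz":0,"wx":0,"wy":0,"wz":23},{"tx":-234,"ty":-187,"tz":0,"wx":0,"wy":0,"wz":27}]' 0 20
python3 go.py .6334 .018 .197 106.35
```

```text
time: 0.9
position: [0.3325, 0.3967, 0.1965]
ee_rot: [180.0, -0.0, 139.9]
contact_force: [0.7, 0.4, -0.6]
width: 0.0308
grasp_force: 0.0
t 0.9 pos [0.3325 0.3967 0.1965] rot [ 1.7999e+02 -1.0000e-02  1.3987e+02] F [ 0.7  0.4 -0.6] w 0.0308156234312488
shift mm [-474.1  -95.7   -0.5] turn [ 1.000e-02 -1.000e-02  3.352e+01]
```

```bash
python3 -m inch '[{"tx":-39,"ty":-8,"tz":0,"wx":0,"wy":0,"wz":3},{"tx":-83,"ty":-17,"tz":0,"wx":0,"wy":0,"wz":6},{"tx":-127,"ty":-26,"tz":0,"wx":0,"wy":0,"wz":10},{"tx":-171,"ty":-35,"tz":0,"wx":0,"wy":0,"wz":14},{"tx":-215,"ty":-44,"tz":0,"wx":0,"wy":0,"wz":18},{"tx":-259,"ty":-52,"tz":0,"wx":0,"wy":0,"wz":22},{"tx":-300,"ty":-61,"tz":0,"wx":0,"wy":0,"wz":26},{"tx":-335,"ty":-68,"tz":0,"wx":0,"wy":0,"wz":29}]'
python3 go.py .6334 .018 .170 106.35
```

```text
time: 1.7
position: [0.5457, 0.1288, 0.1966]
ee_rot: [180.0, 0.0, 110.8]
contact_force: [0.6, 0.1, -0.5]
width: 0.0001
grasp_force: 0.0
t 1.7 pos [0.5457 0.1288 0.1966] rot [1.7999e+02 2.0000e-02 1.1079e+02] F [ 0.6  0.1 -0.5] w 5.966093678905481e-05
shift mm [-134.7   42.6   26.7] turn [0.01 0.02 4.44]
```

```bash
python3 -m inch '[{"tx":-33,"ty":10,"tz":5,"wx":0,"wy":0,"wz":2},{"tx":-68,"ty":21,"tz":12,"wx":0,"wy":0,"wz":3.5},{"tx":-100,"ty":32,"tz":18,"wx":0,"wy":0,"wz":4.4},{"tx":-122,"ty":39,"tz":24,"wx":0,"wy":0,"wz":4.4},{"tx":-135,"ty":42.6,"tz":27,"wx":0,"wy":0,"wz":4.4},{"tx":-135,"ty":42.6,"tz":27,"wx":0,"wy":0,"wz":4.4},{"tx":-135,"ty":42.6,"tz":27,"wx":0,"wy":0,"wz":4.4}]'
python3 -c "
from h import *
o=snap('wrist','pics/w1.png');print(o['position'],o['ee_rot'])"
```

```text
time: 2.4
position: [0.6326, 0.0225, 0.1696]
ee_rot: [-180.0, -0.1, 106.7]
contact_force: [-0.7, 0.6, 0.4]
width: 0.0005
grasp_force: 0.0
[0.63262429 0.02254459 0.16955464] [-1.79978295e+02 -7.12026058e-02  1.06733481e+02]
```

View pics/w1.png

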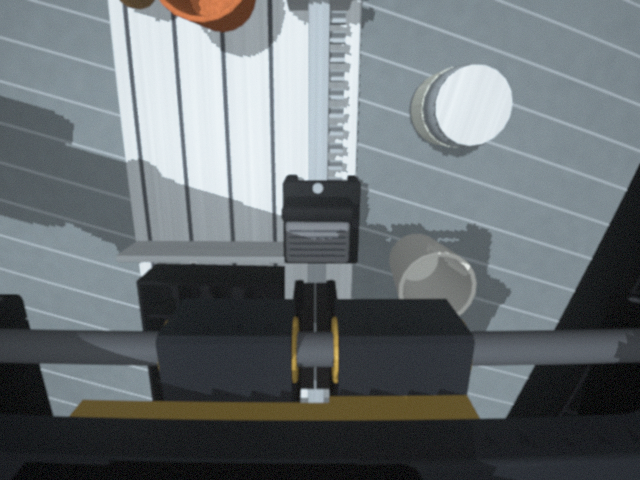

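The wrist view shows the carriage at about (320,220), with the ribbed cap spanning x 287–351 and y 221–262. I'll overlay the model on an enlarged crop.

```bash
cat > ov.py <<'E'
from h import *
yaw=16.35;Rb=R.from_euler('z',yaw,degrees=True).as_matrix();o=np.array([.63534,.01129,0])
print('cam',np.linalg.inv(np.load('cam_wrist.npz')['view'])[:3,3].round(3))
W=lambda x,y,z:o+Rb@[x,y,0]+[0,0,z]
i=cv2.imread('pics/w1.png')[0:290,220:420];S=2.06*1.0
S=2.05;i=cv2.resize(i,None,fx=S*1.9,fy=S,interpolation=cv2.INTER_CUBIC) if 0 else cv2.resize(i,None,fx=S,fy=S,interpolation=cv2.INTER_CUBIC)
sets={'cap':([(-.025,-.017,.072),(.025,-.017,.072),(.025,.017,.072),(-.025,.017,.072)],(0,255,0)),
'wall':([(-.026,.022,.094),(.026,.022,.094),(.026,.034,.094),(-.026,.034,.094)],(0,0,255))}
for n,(P,c) in sets.items():
    u=project('wrist',[W(*p) for p in P]);print(n,u.round(0).tolist())
    cv2.polylines(i,[np.int32((u-[220,0])*S)],True,c,1)
i2=cv2.resize(cv2.imread('pics/w1.png')[150:290,260:380],None,fx=4.2,fy=4.2,interpolation=cv2.INTER_CUBIC)
i=i[:588]
out=np.zeros((594,800,3),np.uint8)
out[:min(594,i.shape[0]),:min(296,i.shape[1])]=i[:594,:296]
out[:588,296:800]=i2[:588,:504]
cv2.imwrite('pics/w1c.png',out)
E
python3 ov.py
```

```text
cam [0.61  0.097 0.358]
cap [[283.0, 262.0], [346.0, 263.0], [347.0, 221.0], [282.0, 221.0]]
wall [[278.0, 221.0], [351.0, 222.0], [352.0, 205.0], [278.0, 205.0]]
```

View pics/w1c.png

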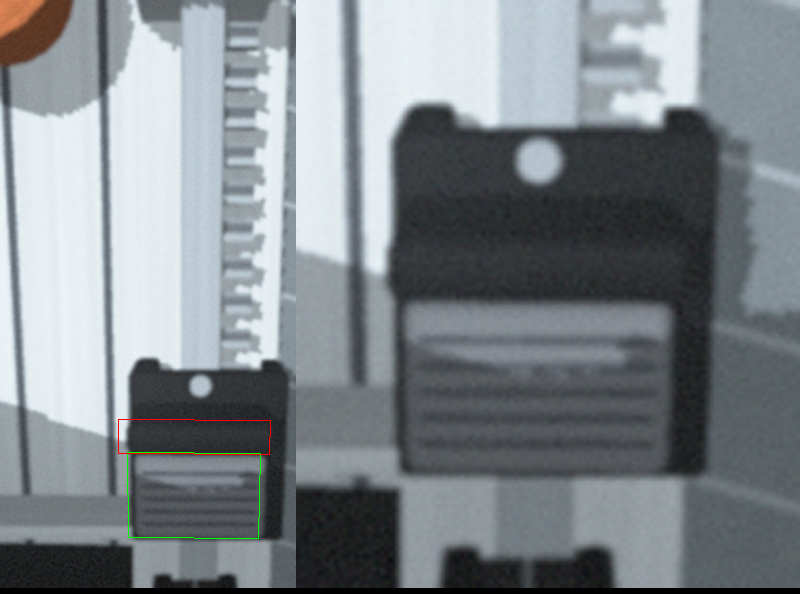

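The model matches in y, and the cap sits about 2.4 mm further in +x, so the centre is about (0.6376, 0.012). I'll go down over it now.

```bash
python3 go.py .6356 .0187 .086 106.35
```

```text
t 2.45 pos [0.6327 0.0233 0.1698] rot [ 1.7999e+02 -8.0000e-02  1.0681e+02] F [-0.2  0.5  0.8] w 0.00014359607816790548
shift mm [-5.4  1.5 83.8] turn [ 0.01 -0.08  0.46]
```

```bash
python3 -m inch '[{"tx":-3,"ty":1,"tz":12,"wx":0,"wy":0,"wz":0.4},{"tx":-5,"ty":1.5,"tz":32,"wx":0,"wy":0,"wz":0.4},{"tx":-5.4,"ty":1.5,"tz":54,"wx":0,"wy":0,"wz":0.4},{"tx":-5.4,"ty":1.5,"tz":72,"wx":0,"wy":0,"wz":0.4},{"tx":-5.4,"ty":1.5,"tz":81,"wx":0,"wy":0,"wz":0.4},{"tx":-5.4,"ty":1.5,"tz":84,"wx":0,"wy":0,"wz":0.4},{"tx":-5.4,"ty":1.5,"tz":84,"wx":0,"wy":0,"wz":0.4}]'
python3 go.py .6356 .0187 .0705 106.35
```

```text
time: 3.15
position: [0.6362, 0.0174, 0.0856]
ee_rot: [180.0, -0.0, 106.4]
contact_force: [-0.2, 0.6, -0.5]
width: 0.0002
grasp_force: 0.0
t 3.15 pos [0.6362 0.0174 0.0856] rot [ 1.7999e+02 -1.0000e-02  1.0636e+02] F [-0.2  0.6 -0.5] w 0.00018555570620769883
shift mm [ 1.4 -0.2 15.1] turn [ 0.01 -0.01  0.01]
```

```bash
python3 -m inch '[{"tx":0,"ty":0,"tz":3,"wx":0,"wy":0,"wz":0},{"tx":1,"ty":0,"tz":6,"wx":0,"wy":0,"wz":0},{"tx":1,"ty":0,"tz":9,"wx":0,"wy":0,"wz":0},{"tx":1,"ty":0,"tz":12,"wx":0,"wy":0,"wz":0},{"tx":1,"ty":0,"tz":14,"wx":0,"wy":0,"wz":0},{"tx":1,"ty":0,"tz":15,"wx":0,"wy":0,"wz":0},{"tx":1,"ty":0,"tz":15,"wx":0,"wy":0,"wz":0},{"tx":1,"ty":0,"tz":15,"wx":0,"wy":0,"wz":0}]'
```

```text
time: 3.95
position: [0.636, 0.0178, 0.0706]
ee_rot: [180.0, -0.0, 106.3]
contact_force: [0.7, 0.5, -0.2]
width: 0.0005
grasp_force: 0.0
```

There's no contact force at the depth where the release should be pressed, so I'll look before going further.

```bash
python3 -c "
from h import *
o=snap('wrist');snap('scene')
print(o['position'],o['contact_force'],o['wrist_torque'])
a=np.load('cam_wrist.npz')['img'][160:320,240:400,::-1];b=np.load('cam_scene.npz')['img'][190:280,280:370,::-1]
r=lambda i:cv2.resize(i,(400,400),interpolation=cv2.INTER_CUBIC)
cv2.imwrite('pics/p2.png',np.hstack([r(a),r(b)]))"
```

```text
[0.63599644 0.01783107 0.07062395] [ 0.65427117  0.4574856  -0.22477342] [-0.04351503  0.07528192 -0.02684247]
```

View pics/p2.png

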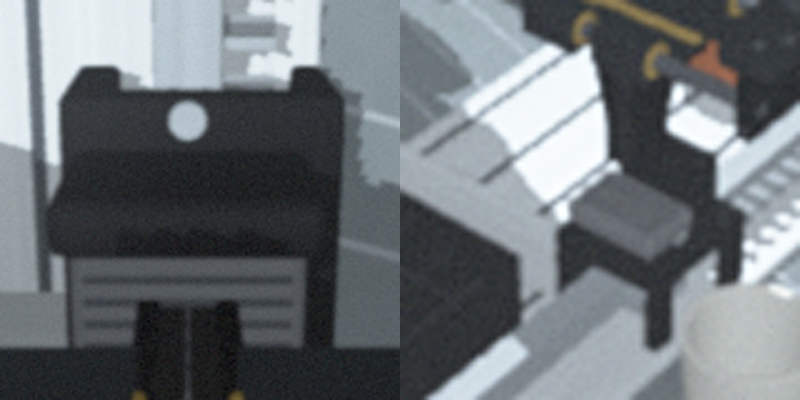

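```bash
python3 -c "
from h import *
Rb=R.from_euler('z',16.35,degrees=True).as_matrix();c=np.array([.6376,.012,0])
W=lambda x,y,z:c+Rb@[x,y,0]+[0,0,z]
t=np.array([.63599,.01783,0])
for n,(u0,v0,s) in dict(wrist=(240,160,2.5),scene=(280,190,400/90)).items():
  f=lambda P:((project(n,P)-[u0,v0])*s).round(0).tolist()
  print(n)
  for z in(.072,.062): print(' cap',z,f([W(*p,z) for p in[(-.025,-.017),(.025,-.017),(.025,.017),(-.025,.017)]]))
  print(' wall top',f([W(*p,.094) for p in[(-.026,.022),(.026,.022),(.026,.034),(-.026,.034)]]))
  print(' tip',f([t+Rb@[a,b,0]+[0,0,.0626] for a,b in[(-.015,-.0095),(.015,-.0095),(.015,.0095),(-.015,.0095)]]))
"
```

```text
wrist
 cap 0.072 [[73.0, 391.0], [303.0, 391.0], [309.0, 244.0], [67.0, 244.0]]
 cap 0.062 [[78.0, 370.0], [298.0, 370.0], [304.0, 228.0], [73.0, 228.0]]
 wall top [[46.0, 258.0], [330.0, 258.0], [333.0, 196.0], [43.0, 196.0]]
 tip [[121.0, 316.0], [256.0, 316.0], [258.0, 235.0], [119.0, 235.0]]
scene
 cap 0.072 [[161.0, 200.0], [246.0, 244.0], [292.0, 207.0], [207.0, 165.0]]
 cap 0.062 [[161.0, 217.0], [246.0, 261.0], [291.0, 223.0], [207.0, 181.0]]
 wall top [[212.0, 122.0], [301.0, 165.0], [317.0, 152.0], [228.0, 110.0]]
 tip [[196.0, 210.0], [247.0, 236.0], [272.0, 215.0], [222.0, 190.0]]
```

The cap is still out (scene crop, top face around (171..293,170..250)) with no finger covering it. The tips also look well above the expected height. I'll check on an enlarged scene crop with height marks along the tool axis.

```bash
python3 -c "
from h import *
Rb=R.from_euler('z',16.35,degrees=True).as_matrix()
t=np.array([.63599,.01783,0]);S=5
i=cv2.imread('pics/scene.png')*0+np.load('cam_scene.npz')['img'][:,:,::-1]
i=np.clip(i.astype(float)*1.8+10,0,255).astype(np.uint8)
i=cv2.resize(i[145:255,270:420],None,fx=S,fy=S,interpolation=cv2.INTER_CUBIC)
for z in(.0626,.08,.1,.12,.132,.15):
  u=(project('scene',[t+Rb@[a,b,0]+[0,0,z] for a,b in[(-.015,-.0095),(.015,-.0095),(.015,.0095),(-.015,.0095)]])-[270,145])*S
  cv2.polylines(i,[np.int32(u)],True,(0,255,0),1)
cv2.imwrite('pics/p3.png',i)"
```

```text
(no output)
```

View pics/p3.png

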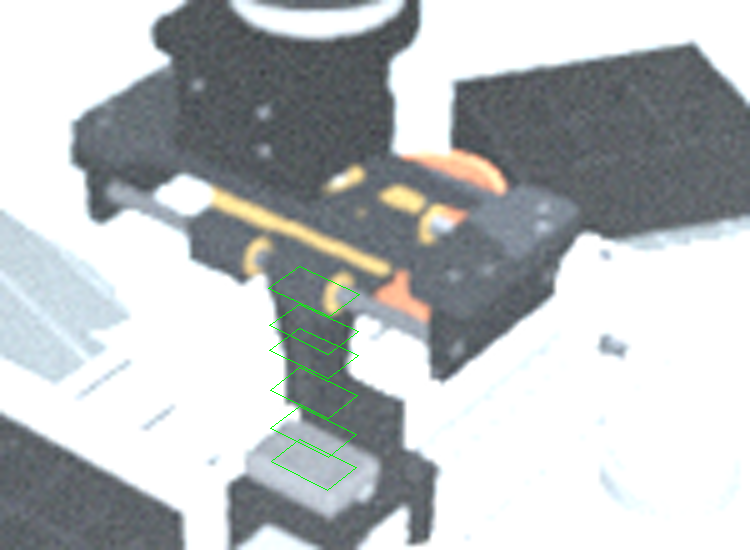

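The finger's lower end sits near z ≈ 0.09 in this picture, above the visible cap top edge (300,425)–(380,465). So the tips stand higher than stated. The body is at about 0.13 and clears everything nearby, so I'll go down in small steps and watch the force.

```bash
python3 -m inch '[{"tx":0,"ty":0,"tz":2,"wx":0,"wy":0,"wz":0},{"tx":0,"ty":0,"tz":4,"wx":0,"wy":0,"wz":0},{"tx":0,"ty":0,"tz":6,"wx":0,"wy":0,"wz":0},{"tx":0,"ty":0,"tz":8,"wx":0,"wy":0,"wz":0},{"tx":0,"ty":0,"tz":8,"wx":0,"wy":0,"wz":0}]'
```

```text
time: 4.55
position: [0.6356, 0.0179, 0.0621]
ee_rot: [-180.0, -0.0, 106.3]
contact_force: [-0.4, -0.2, 0.9]
width: 0.0008
grasp_force: 0.0
```

```bash
python3 -m inch '[{"tx":0,"ty":0,"tz":1.5,"wx":0,"wy":0,"wz":0},{"tx":0,"ty":0,"tz":3,"wx":0,"wy":0,"wz":0},{"tx":0,"ty":0,"tz":4.5,"wx":0,"wy":0,"wz":0},{"tx":0,"ty":0,"tz":6,"wx":0,"wy":0,"wz":0},{"tx":0,"ty":0,"tz":6,"wx":0,"wy":0,"wz":0}]'
python3 -c "
from h import *
o=snap('scene');S=5
Rb=R.from_euler('z',16.35,degrees=True).as_matrix();t=np.array([*o['position'][:2],0])
i=np.clip(np.load('cam_scene.npz')['img'][145:255,270:420,::-1].astype(float)*2.5+20,0,255).astype(np.uint8)
i=cv2.resize(i,None,fx=S,fy=S,interpolation=cv2.INTER_CUBIC)
cv2.imwrite('pics/p4.png',i)
u=lambda z,A:((project('scene',[t+Rb@[a,b,0]+[0,0,z] for a,b in A])-[270,145])*S).round(0).tolist()
z=o['position'][2]
print('body',u(z+.062,[(-.095,-.0375),(.095,-.0375),(.095,.0375),(-.095,.0375)]))
for h in(.07,.08,.09):print(h,u(h,[(-.015,-.0095),(.015,-.0095),(.015,.0095),(-.015,.0095)]))
"
```

```text
time: 5.05
position: [0.6357, 0.0179, 0.0563]
ee_rot: [-180.0, -0.0, 106.3]
contact_force: [0.4, -0.2, -0.6]
width: 0.0008
grasp_force: 0.0
body [[75.0, 313.0], [452.0, 500.0], [566.0, 402.0], [195.0, 233.0]]
0.07 [[271.0, 447.0], [328.0, 476.0], [356.0, 453.0], [299.0, 425.0]]
0.08 [[270.0, 428.0], [328.0, 457.0], [357.0, 434.0], [299.0, 406.0]]
0.09 [[270.0, 409.0], [328.0, 438.0], [357.0, 415.0], [299.0, 387.0]]
```

View pics/p4.png

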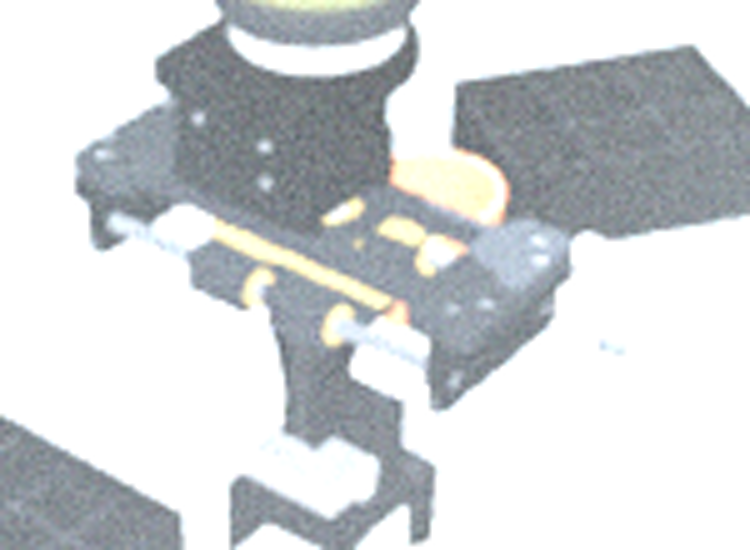

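The gripper shows as about 35 mm higher than the pose implies: the body corner is at (440,408) against (452,500) predicted, and the fingertip is just above the cap at about (325,440). I'll keep going down until there's contact force.

```bash
python3 -m inch '[{"tx":0,"ty":0,"tz":1.5,"wx":0,"wy":0,"wz":0},{"tx":0,"ty":0,"tz":3,"wx":0,"wy":0,"wz":0},{"tx":0,"ty":0,"tz":4.5,"wx":0,"wy":0,"wz":0},{"tx":0,"ty":0,"tz":6,"wx":0,"wy":0,"wz":0},{"tx":0,"ty":0,"tz":6,"wx":0,"wy":0,"wz":0}]'
```

```text
time: 5.6
position: [0.6357, 0.0179, 0.0502]
ee_rot: [-180.0, -0.0, 106.3]
contact_force: [0.3, -0.0, -0.5]
width: 0.0009
grasp_force: 0.0
```

```bash
python3 -m inch '[{"tx":0,"ty":0,"tz":1.5,"wx":0,"wy":0,"wz":0},{"tx":0,"ty":0,"tz":3,"wx":0,"wy":0,"wz":0},{"tx":0,"ty":0,"tz":4,"wx":0,"wy":0,"wz":0},{"tx":0,"ty":0,"tz":4,"wx":0,"wy":0,"wz":0}]'
```

```text
time: 6.0
position: [0.636, 0.0179, 0.0466]
ee_rot: [180.0, -0.0, 106.3]
contact_force: [-0.6, 0.3, -0.4]
width: 0.0001
grasp_force: 0.0
```

```bash
python3 -m inch '[{"tx":0,"ty":0,"tz":1.5,"wx":0,"wy":0,"wz":0},{"tx":0,"ty":0,"tz":3,"wx":0,"wy":0,"wz":0},{"tx":0,"ty":0,"tz":4,"wx":0,"wy":0,"wz":0},{"tx":0,"ty":0,"tz":4,"wx":0,"wy":0,"wz":0}]'
```

```text
time: 6.4
position: [0.6361, 0.0178, 0.0427]
ee_rot: [180.0, 0.0, 106.3]
contact_force: [-0.7, -0.1, 3.6]
width: 0.0005
grasp_force: 1.8
```

Contact at 3.6 N, so the cap is met at TCP z ≈ 0.044. Pressing on to about 8–9 mm.

```bash
python3 -m inch '[{"tx":0,"ty":0,"tz":1.5,"wx":0,"wy":0,"wz":0},{"tx":0,"ty":0,"tz":3,"wx":0,"wy":0,"wz":0},{"tx":0,"ty":0,"tz":4.5,"wx":0,"wy":0,"wz":0},{"tx":0,"ty":0,"tz":6,"wx":0,"wy":0,"wz":0},{"tx":0,"ty":0,"tz":6.5,"wx":0,"wy":0,"wz":0},{"tx":0,"ty":0,"tz":6.5,"wx":0,"wy":0,"wz":0}]'
```

```text
time: 7.0
position: [0.6361, 0.0179, 0.0364]
ee_rot: [180.0, -0.0, 106.3]
contact_force: [-2.1, -0.2, 5.7]
width: 0.0002
grasp_force: 3.2
```

```bash
python3 -c "
from h import *
o=snap('wrist');snap('scene');print(o['position'],o['contact_force'])
a=np.load('cam_wrist.npz')['img'][160:320,240:400,::-1];b=np.load('cam_scene.npz')['img'][190:280,280:370,::-1]
r=lambda i:cv2.resize(np.clip(i*1.8,0,255).astype(np.uint8),(400,400),interpolation=cv2.INTER_CUBIC)
cv2.imwrite('pics/p5.png',np.hstack([r(a),r(b)]))"
```

```text
[0.63614011 0.01788824 0.03642744] [-2.11870787 -0.1575027   5.74569175]
```

View pics/p5.png

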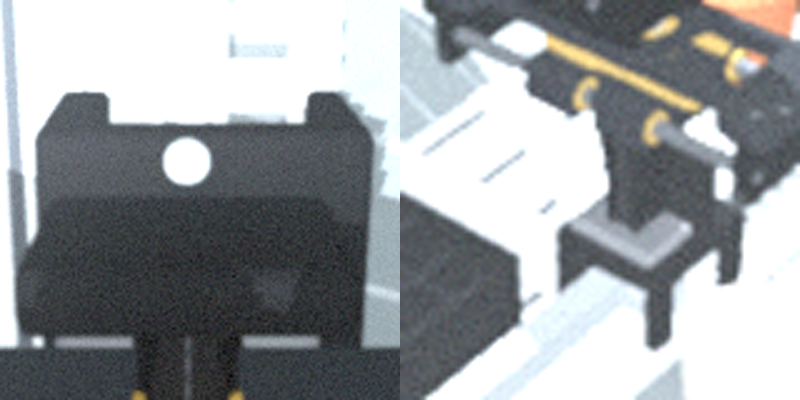

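The cap is visibly pressed under the fingers at about 5.7 N, roughly 9 mm down. Now a gentle push along tool +x.

```bash
python3 -m inch '[{"tx":1,"ty":0,"tz":0.4,"wx":0,"wy":0,"wz":0},{"tx":3,"ty":0,"tz":0.4,"wx":0,"wy":0,"wz":0},{"tx":5,"ty":0,"tz":0.4,"wx":0,"wy":0,"wz":0},{"tx":7,"ty":0,"tz":0.4,"wx":0,"wy":0,"wz":0},{"tx":9,"ty":0,"tz":0.4,"wx":0,"wy":0,"wz":0},{"tx":11,"ty":0,"tz":0.4,"wx":0,"wy":0,"wz":0},{"tx":13,"ty":0,"tz":0.4,"wx":0,"wy":0,"wz":0},{"tx":15,"ty":0,"tz":0.4,"wx":0,"wy":0,"wz":0}]'
```

```text
time: 7.9
position: [0.6326, 0.0301, 0.0365]
ee_rot: [179.9, 0.1, 106.2]
contact_force: [-1.3, -2.6, 6.7]
width: 0.0005
grasp_force: 3.5
```

```bash
python3 -m inch '[{"tx":3,"ty":0,"tz":0,"wx":0,"wy":0,"wz":0},{"tx":7,"ty":0,"tz":0,"wx":0,"wy":0,"wz":0},{"tx":11,"ty":0,"tz":0,"wx":0,"wy":0,"wz":0},{"tx":15,"ty":0,"tz":0,"wx":0,"wy":0,"wz":0},{"tx":19,"ty":0,"tz":0,"wx":0,"wy":0,"wz":0},{"tx":23,"ty":0,"tz":0,"wx":0,"wy":0,"wz":0},{"tx":27,"ty":0,"tz":0,"wx":0,"wy":0,"wz":0},{"tx":31,"ty":0,"tz":0,"wx":0,"wy":0,"wz":0}]'
python3 -c "
from h import *
snap('top','pics/top2.png')
a=cv2.imread('pics/top.png');b=cv2.imread('pics/top2.png')"
```

```text
time: 8.7
position: [0.6238, 0.0599, 0.0364]
ee_rot: [179.9, 0.1, 106.2]
contact_force: [-0.8, -3.1, 8.0]
width: 0.0002
grasp_force: 3.6
```

```bash
python3 -m inch '[{"tx":4,"ty":0,"tz":0,"wx":0,"wy":0,"wz":0},{"tx":8,"ty":0,"tz":0,"wx":0,"wy":0,"wz":0},{"tx":12,"ty":0,"tz":0,"wx":0,"wy":0,"wz":0},{"tx":16,"ty":0,"tz":0,"wx":0,"wy":0,"wz":0},{"tx":20,"ty":0,"tz":0,"wx":0,"wy":0,"wz":0},{"tx":24,"ty":0,"tz":0,"wx":0,"wy":0,"wz":0},{"tx":28,"ty":0,"tz":0,"wx":0,"wy":0,"wz":0},{"tx":32,"ty":0,"tz":0,"wx":0,"wy":0,"wz":0}]'
python3 -c "
from h import *
d=np.array([378,165]);c=lambda L:np.array(L)/3.6+[205,190]-.36
e=locate('top',c([(300,145),(325,235)]),.057);Rb=R.from_euler('z',16.35,degrees=True).as_matrix();print(((e-[.5659,.0025,0])@Rb).round(4))"
```

```text
time: 9.55
position: [0.6148, 0.0907, 0.0364]
ee_rot: [179.9, 0.1, 106.2]
contact_force: [-0.6, -3.1, 7.9]
width: 0.0003
grasp_force: 3.8
[[0.1021 0.035  0.057 ]
 [0.0388 0.0358 0.057 ]]
```

```bash
python3 -m inch '[{"tx":4,"ty":0,"tz":0,"wx":0,"wy":0,"wz":0},{"tx":8,"ty":0,"tz":0,"wx":0,"wy":0,"wz":0},{"tx":12,"ty":0,"tz":0,"wx":0,"wy":0,"wz":0},{"tx":16,"ty":0,"tz":0,"wx":0,"wy":0,"wz":0},{"tx":20,"ty":0,"tz":0,"wx":0,"wy":0,"wz":0},{"tx":24,"ty":0,"tz":0,"wx":0,"wy":0,"wz":0},{"tx":28,"ty":0,"tz":0,"wx":0,"wy":0,"wz":0},{"tx":32,"ty":0,"tz":0,"wx":0,"wy":0,"wz":0}]'
```

```text
time: 10.35
position: [0.6058, 0.1215, 0.0364]
ee_rot: [180.0, 0.1, 106.3]
contact_force: [-1.2, -4.6, 8.2]
width: 0.0003
grasp_force: 4.0
```

```bash
python3 -m inch '[{"tx":2,"ty":0,"tz":0,"wx":0,"wy":0,"wz":0},{"tx":4,"ty":0,"tz":0,"wx":0,"wy":0,"wz":0},{"tx":6,"ty":0,"tz":0,"wx":0,"wy":0,"wz":0},{"tx":8,"ty":0,"tz":0,"wx":0,"wy":0,"wz":0},{"tx":10,"ty":0,"tz":0,"wx":0,"wy":0,"wz":0},{"tx":12,"ty":0,"tz":0,"wx":0,"wy":0,"wz":0},{"tx":14,"ty":0,"tz":0,"wx":0,"wy":0,"wz":0}]'
```

```text
time: 11.05
position: [0.6018, 0.135, 0.0364]
ee_rot: [180.0, 0.1, 106.3]
contact_force: [-1.2, -3.0, 8.6]
width: 0.0007
grasp_force: 4.1
```

```bash
python3 -m inch '[{"tx":1,"ty":0,"tz":0,"wx":0,"wy":0,"wz":0},{"tx":2,"ty":0,"tz":0,"wx":0,"wy":0,"wz":0},{"tx":3,"ty":0,"tz":0,"wx":0,"wy":0,"wz":0},{"tx":4,"ty":0,"tz":0,"wx":0,"wy":0,"wz":0},{"tx":5,"ty":0,"tz":0,"wx":0,"wy":0,"wz":0},{"tx":6,"ty":0,"tz":0,"wx":0,"wy":0,"wz":0}]'
```

```text
time: 11.65
position: [0.6001, 0.1408, 0.0364]
ee_rot: [180.0, 0.1, 106.3]
contact_force: [-1.8, -3.0, 8.5]
width: 0.0005
grasp_force: 4.1
```

```bash
python3 -m inch '[{"tx":1,"ty":0,"tz":0,"wx":0,"wy":0,"wz":0},{"tx":2,"ty":0,"tz":0,"wx":0,"wy":0,"wz":0},{"tx":3,"ty":0,"tz":0,"wx":0,"wy":0,"wz":0},{"tx":4,"ty":0,"tz":0,"wx":0,"wy":0,"wz":0}]'
```

```text
time: 12.05
position: [0.599, 0.1447, 0.0364]
ee_rot: [180.0, 0.1, 106.3]
contact_force: [-2.3, -5.0, 8.7]
width: 0.0004
grasp_force: 4.1
```

```bash
python3 -m inch '[{"tx":1,"ty":0,"tz":0,"wx":0,"wy":0,"wz":0},{"tx":2,"ty":0,"tz":0,"wx":0,"wy":0,"wz":0},{"tx":3,"ty":0,"tz":0,"wx":0,"wy":0,"wz":0}]'
```

```text
time: 12.35
position: [0.5988, 0.1458, 0.0364]
ee_rot: [179.9, 0.2, 106.2]
contact_force: [0.3, -5.6, 7.3]
width: 0.0001
grasp_force: 3.5
```

```bash
python3 -m inch '[{"tx":0.7,"ty":0,"tz":0,"wx":0,"wy":0,"wz":0},{"tx":1.5,"ty":0,"tz":0,"wx":0,"wy":0,"wz":0},{"tx":1.5,"ty":0,"tz":0,"wx":0,"wy":0,"wz":0}]'
python3 -c "
from h import *
o=snap('wrist');snap('top','pics/top3.png');print(o['position'],o['contact_force'])
a=np.load('cam_wrist.npz')['img'][130:330,220:420,::-1];b=cv2.imread('pics/top3.png')[200:345,205:350]
r=lambda i,k:cv2.resize(np.clip(i*k,0,255).astype(np.uint8),(400,400),interpolation=cv2.INTER_CUBIC)
cv2.imwrite('pics/p6.png',np.hstack([r(a,1.6),r(b,1.)]))"
```

```text
time: 12.65
position: [0.5987, 0.1478, 0.0364]
ee_rot: [179.9, 0.2, 106.2]
contact_force: [0.4, -4.8, 6.6]
width: 0.0003
grasp_force: 3.3
[0.59867977 0.1478241  0.03644277] [ 0.35194794 -4.76545515  6.61829809]
```

View pics/p6.png

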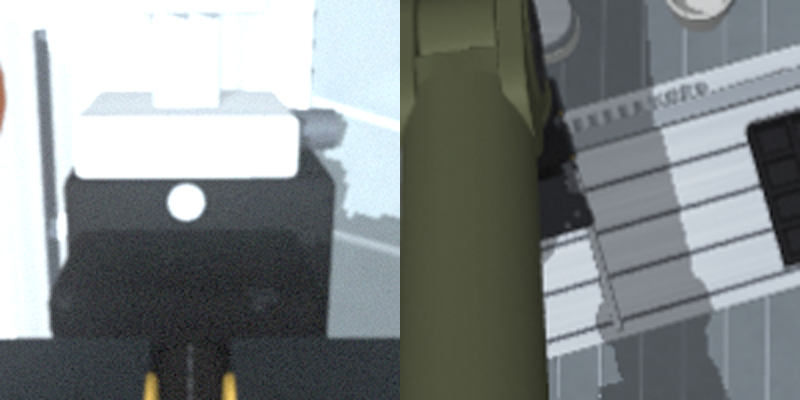

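The wrist view shows the pale collar's near edge at y≈178 meeting the carriage end (about y 176), so the jaw is at or within a millimetre of the collar. One more small push to confirm by force.

```bash
python3 -m inch '[{"tx":1,"ty":0,"tz":0,"wx":0,"wy":0,"wz":0},{"tx":2,"ty":0,"tz":0,"wx":0,"wy":0,"wz":0},{"tx":2.5,"ty":0,"tz":0,"wx":0,"wy":0,"wz":0},{"tx":2.5,"ty":0,"tz":0,"wx":0,"wy":0,"wz":0}]'
```

```text
time: 13.15
position: [0.5982, 0.1505, 0.0364]
ee_rot: [179.9, 0.2, 106.2]
contact_force: [1.4, -3.7, 5.8]
width: 0.0002
grasp_force: 3.1
```

```bash
cat > dot.py <<'E'
from h import *
def meas(l):
    g=np.load('cam_wrist.npz')['img'].astype(float).mean(2)
    s=g[205:260,295:335];m=s>.5*(s.max()+np.median(s));n,lab,st,c=cv2.connectedComponentsWithStats(m.astype(np.uint8))
    print(l,[(c[k]+[295,205]).round(1).tolist()+[int(st[k,4])] for k in range(1,n) if st[k,4]>15])
    for x0,x1 in((280,300),(328,350)):
        p=g[170:240,x0:x1].mean(1);q=np.diff(p);print('  edge rows',x0,[(170+int(k),round(q[k])) for k in np.argsort(-abs(q))[:4]])
meas('p6');o=snap('wrist');meas('now');print(o['position'],o['contact_force'])
E
python3 dot.py
```

```text
p6 [[314.5, 211.5, 560], [312.7, 230.7, 237]]
  edge rows 280 [(218, -58), (219, -45), (174, -39), (217, -36)]
  edge rows 328 [(218, -56), (217, -42), (219, -37), (188, 32)]
now [[314.5, 214.0, 760], [312.3, 236.4, 213]]
  edge rows 280 [(224, -54), (223, -49), (179, -37), (194, 34)]
  edge rows 328 [(224, -54), (223, -50), (222, -33), (194, 31)]
[0.59819179 0.15047791 0.03643588] [ 1.39845789 -3.73544176  5.77174255]
```

The collar edge and the carriage dot moved by the same 5.7 px while the tool advanced 2.7 mm. So the jaw is stationary and the fingertip is sliding on the cap toward the push face. I'll carry on until the finger meets the face and the force rises, so the jaw is firmly seated.

```bash
python3 -m inch '[{"tx":1,"ty":0,"tz":0.4,"wx":0,"wy":0,"wz":0},{"tx":2,"ty":0,"tz":0.4,"wx":0,"wy":0,"wz":0},{"tx":2.5,"ty":0,"tz":0.4,"wx":0,"wy":0,"wz":0},{"tx":2.5,"ty":0,"tz":0.4,"wx":0,"wy":0,"wz":0}]'; python3 dot.py
```

```text
time: 13.6
position: [0.5982, 0.1508, 0.0364]
ee_rot: [179.8, 0.3, 106.2]
contact_force: [2.5, -7.1, 7.0]
width: 0.001
grasp_force: 4.9
p6 [[314.5, 214.0, 760], [312.3, 236.4, 213]]
  edge rows 280 [(224, -54), (223, -49), (179, -37), (194, 34)]
  edge rows 328 [(224, -54), (223, -50), (222, -33), (194, 31)]
now [[314.5, 214.1, 767], [311.9, 237.1, 187]]
  edge rows 280 [(224, -58), (225, -51), (179, -37), (223, -36)]
  edge rows 328 [(224, -61), (225, -51), (223, -35), (194, 31)]
[0.59817626 0.15075283 0.03643037] [ 2.48208994 -7.06882741  7.04662806]
```

```bash
python3 -m inch '[{"tx":1,"ty":0,"tz":0,"wx":0,"wy":0,"wz":0},{"tx":2,"ty":0,"tz":0,"wx":0,"wy":0,"wz":0},{"tx":2,"ty":0,"tz":0,"wx":0,"wy":0,"wz":0}]'; python3 dot.py
```

```text
time: 13.95
position: [0.5982, 0.1507, 0.0365]
ee_rot: [179.8, 0.5, 106.1]
contact_force: [1.9, -10.9, 7.9]
width: 0.0007
grasp_force: 6.1
p6 [[314.5, 214.1, 767], [311.9, 237.1, 187]]
  edge rows 280 [(224, -58), (225, -51), (179, -37), (223, -36)]
  edge rows 328 [(224, -61), (225, -51), (223, -35), (194, 31)]
now [[314.5, 214.1, 764], [311.9, 237.1, 185]]
  edge rows 280 [(224, -58), (225, -52), (223, -37), (179, -36)]
  edge rows 328 [(224, -60), (225, -51), (223, -35), (194, 31)]
[0.59820686 0.15067068 0.0364517 ] [  1.92180117 -10.90027596   7.88614592]
```

The jaw is firmly against the collar, with the force at 11 N and no motion. I'll ease the push without dragging the jaw back, lift straight up off the cap, then retreat.

```bash
python3 -m inch '[{"tx":-1.5,"ty":0,"tz":0,"wx":0,"wy":0,"wz":0},{"tx":-3,"ty":0,"tz":0,"wx":0,"wy":0,"wz":0},{"tx":-3,"ty":0,"tz":-5,"wx":0,"wy":0,"wz":0},{"tx":-3,"ty":0,"tz":-12,"wx":0,"wy":0,"wz":0},{"tx":-4,"ty":0,"tz":-20,"wx":0,"wy":0,"wz":0},{"tx":-8,"ty":0,"tz":-35,"wx":0,"wy":0,"wz":0},{"tx":-10,"ty":0,"tz":-65,"wx":0,"wy":0,"wz":0},{"tx":-10,"ty":0,"tz":-100,"wx":0,"wy":0,"wz":0}]'
python3 -m inch '[{"tx":-10,"ty":0,"tz":-30,"wx":0,"wy":0,"wz":0},{"tx":-40,"ty":0,"tz":-50,"wx":0,"wy":0,"wz":0},{"tx":-80,"ty":0,"tz":-60,"wx":0,"wy":0,"wz":0},{"tx":-110,"ty":0,"tz":-60,"wx":0,"wy":0,"wz":0},{"tx":-120,"ty":0,"tz":-60,"wx":0,"wy":0,"wz":0},{"tx":-120,"ty":0,"tz":-60,"wx":0,"wy":0,"wz":0}]'
cat > chk.py <<'E'
from h import *
o=snap('wrist');g=np.load('cam_wrist.npz')['img'].astype(float).mean(2)
Rb=R.from_euler('z',16.35,degrees=True).as_matrix();c=np.array([.5659,.0025,0])
# profile along the bar on the roof plane: bay x=.0714-.018 , y .10...22 at z .057
for bx in(.055,.088):
  ys=np.arange(.13,.20,.003);u=project('wrist',[c+Rb@[bx,y,0]+[0,0,.057] for y in ys])
  print(bx,[(round(float(y),3),int(g[int(v),int(a)])) for y,(a,v) in zip(ys,u) if 0<=v<480 and 0<=a<640])
print(o['position'])
E
python3 chk.py
```

```text
time: 14.8
position: [0.5969, 0.1482, 0.1357]
ee_rot: [-179.9, -0.0, 106.3]
contact_force: [-0.3, 0.0, -0.1]
width: 0.0003
grasp_force: 0.0
time: 15.4
position: [0.6318, 0.0315, 0.1957]
ee_rot: [180.0, -0.0, 106.2]
contact_force: [-1.2, 0.4, -0.5]
width: 0.0005
grasp_force: 0.0
0.055 [(0.13, 143), (0.133, 138), (0.136, 145), (0.139, 52), (0.142, 17), (0.145, 27), (0.148, 30), (0.151, 36), (0.154, 43), (0.157, 51), (0.16, 43), (0.163, 47), (0.166, 107), (0.169, 232), (0.172, 230), (0.175, 235)]
0.088 [(0.13, 135), (0.133, 131), (0.136, 132), (0.139, 36), (0.142, 15), (0.145, 25), (0.148, 24), (0.151, 34), (0.154, 46), (0.157, 43), (0.16, 36), (0.163, 46), (0.166, 100), (0.169, 232), (0.172, 229), (0.175, 228)]
[0.63177342 0.03145188 0.19572318]
```

```bash
python3 -c "
from workcell import sign_off
print(sign_off())"
```

```text
the job is handed in; nothing more can be done
None
```

The jaw stands against the end collar: with the release held down it took an 11 N push without moving. I then let go, backed the arm clear and handed the job in at about 15.5 s. The arm felt no contact except with the cap and push face, but I took no final picture of the loose things.

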